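# Find the key for the locked tin

## Robot

A 7-joint arm with a two-finger parallel gripper is mounted at the origin on the work surface. World frame = base frame: x ahead of the robot, y to its left, z up, the work surface at z = 0. Lengths are in mm, angles in rad, forces in N, time in s.
With the tool pointing down it reaches from about 425 to 925 mm from the base axis. Payload 6.8 kg.
Tool frame: the origin (TCP) lies midway between the tips of the shut fingers; the grasp point (between the pads) lies 19 mm behind it; z points along the fingers, y is the line along which they close (so a half turn about z gives the same grasp; the last joint's range is limited). The gripper opens to 85 mm and grips with 20 to 120 N. Pads are 22 mm wide; open, the fingers measure 114 mm over their backs; the gripper's body (76 mm by 85 mm) begins 54 mm behind the grasp point. The pads swing forward as they close: fully open they stand 13 mm farther back than shut.
Start: joints at [-1.45, 0.477, 0.022, 1.555, -0.011, 1.109, -0.083], TCP at [153.091, 657.427, 231.308] pointing down, gripper open.
Joint ranges: [-2.96, 2.96], [-0.34, 2.1], [-1.41, 1.46], [0.24, 2.44], [-1.37, 4.51], [0.17, 1.92], [-2.96, 2.96]. Speed limits (rad/s): [2.39, 2.39, 3.14, 3.14, 3.14, 3.14, 3.14].

## Interface

Orientations are given as a 3x3 rotation matrix whose columns are the frame's x, y, z axes.
In Python, from cell import sense, camera, job_done gives the robot as it stands.
- The arm moves only by the tool drive_tool, never from a script. Its argument "series" is a list of rows, each a list of 3 entries, a list of its own where there are three numbers: the shift along the tool's x, y, z in mm, then the turn, a rotation vector about the tool's x, y, z in degrees, then the opening, from 0 (shut) to 1 (fully open). In form: [[[tx, ty, tz], [wx, wy, wz], claw], ...]. A call has 1 to 12 rows; each row is the pose to reach, as a shift and turn from the pose commanded when the call began, along the tool's axes at that moment; what a row does not reach only later rows make up. A row lasts 1/12 s, in which the tool goes at most 41.7 mm and 7.16 degrees, less where a joint would pass 70% of its speed; a pose out of reach is approached as far as the arm can. A call with a gripper value outside its range is refused whole. The fingers move at their own pace and stop on an object; "newtons" is the grip in N (left out, the last holds). Time passes only in rows, so rows that repeat a pose let the fingers close. It gives the time, the measured TCP pose, the force, the opening and the grip force at its end, in the units of the state.
- sense(): the state, without advancing time (a new reading comes with each control period).
- camera(name): name is "scene" or "side" or "wrist"; returns a dict with "frame" (400x640x3 uint8, red, green, blue), "fx", "fy", "cx", "cy" (pixels), "origin" and "rotation" of the camera in the world. Camera axes: x right, y down, z forward; pixel columns grow to the right and rows downward; lengths in mm; the calibration is good to about 2 mm. A picture is of the moment at which its call begins. There is no depth.
- job_done(): hands the job in; it is judged then, once.
The state is a dict: "t": time; "joints": joint angles; "joint_vel": joint speeds; "effort": joint torques, N m; "position": TCP position; "orientation": TCP orientation; "wrist_force": force on the tool from outside, world axes, zero at the start; "torque": the same for the moment, N m; "grip_width": finger opening in mm; "grip_force": force on a finger pad.
Only numpy, scipy, OpenCV 4.12 (cv2) and the standard library are available. Lean on these libraries where they do the work, as an engineer would, in place of code of your own. Each camera call takes 0.05 s, during which the arm holds its last target. There are 200 camera calls.

## Task

One of the three keys in the beech rack opens the cam lock of the tin box, and you cannot tell which: try them one at a time, hanging a key that does not go home back in the rack before you take the next. With the key that does, turn the latch a quarter turn to its open stop, draw the key out leaving the latch open, and stand that key in the terracotta crock, with the other two hanging in the rack. Leave the other things on the counter, and the crock, where they stand.

Things in the scene. Friction and masses are not known exactly. Their poses are not given: they have to be found in the camera images.
- key_a: Upright steel key, 101 mm tall, 0.12 kg, hung in the rack. Origin: foot of the shank (6 mm dia.), on its axis; z up. Flat bit at z 0-26, x 0 to 38 (one side of the shank only), 6 mm thick in y, edges rounded 3 mm. Key a's bit is notched 20 mm up from the tip beside the shank: its tooth is at x 19-38. Which key hangs in which slot varies.
- key_b: As key a, same size, but notched in the middle of the bit: teeth at x 0-12 and 30-38.
- key_c: As key a, same size, but notched at the outer end of the bit: tooth at x 0-23.
- key_a_bow (a point): Centre of key a's bow, 80 mm above its origin: an upright coin 42 mm dia., 12 mm thick, flat faces to key +y and -y; the place to grip. Below it, collar 22 mm dia. at key z 40-46.
- key_b_bow (a point): Centre of key b's bow, 80 mm above its origin: an upright coin 42 mm dia., 12 mm thick, flat faces to key +y and -y; the place to grip. Below it, collar 22 mm dia. at key z 40-46.
- key_c_bow (a point): Centre of key c's bow, 80 mm above its origin: an upright coin 42 mm dia., 12 mm thick, flat faces to key +y and -y; the place to grip. Below it, collar 22 mm dia. at key z 40-46.
- rack: Fixed beech rack, 216 x 56 x 45 mm (its x, y, z), origin under its centre. Three slots in a row along x, 46.5 x 10.5 mm, right through, centred at x -68, 0, +68. A key hangs by its collar on the rack top: key x along rack x, shank axis at rack x -86, -18 or +50, y 0, key origin 5 mm above the counter.
- caddy: Fixed steel tin (124 x 89 x 40 mm, at caddy x -62 to 62, y 52 to 141) with lock case 72 x 72 mm (x and y -22 to 50). Origin: on the counter, under the vertical lock axis. The case's level face plate (top z 62, 10 thick) has an L-shaped keyhole: two slots 11 mm wide from the axis to 41.5 mm, along caddy +x (locked) and +y (open).
- keyhole (a point): Lock axis at the plate's top. Keys go in from above, bit along caddy +x. A hidden ward, placed differently each time, stops a wrong key about 17 mm short of home; it cannot turn. A right key sinks till its collar meets the plate (key origin at z 22) and turns a quarter turn anticlockwise (from above), then lifts out with its bit along caddy +y. At least one key suits; if two do, either serves.
- latch (a joint): Turn of the lock's barrel and brass cam tongue, rad: 0 = locked, tongue (84 mm long from the axis, 14 wide, 6 thick, 41 mm up) along caddy +y over the tin's lid; grows anticlockwise from above to its stop at 1.57 = open, tongue along caddy -x. Needs about 0.1 N m; not sprung.
- crock: Loose terracotta crock, open round pot, 60 mm high, outer diameter 104 mm at the rim and 96 at the foot, wall 4, floor 6 mm thick, 0.7 kg. Origin under its centre. A key let go standing in it leans on the rim.
- mill: Bystander: loose dark wood pepper mill, 54 mm diameter, 190 mm tall, origin under its centre.
- sugar_pot: Bystander: loose closed white ceramic sugar pot, 86 mm diameter, 112 mm tall, origin under its centre.
- jar: Bystander: loose amber glass jar with steel lid, 60 mm diameter, 100 mm tall, origin under its centre.
- tumbler: Bystander: loose squat glass tumbler, 72 mm diameter, 75 mm tall, origin under its centre.
- spoon: Bystander: wooden spoon lying on the counter between robot and task area, 205 mm long, 11 mm high (bowl 48 mm wide); lies along its x, bowl towards +x; origin on the handle, 80 mm from the bowl's centre.
- butter_dish: Bystander: loose closed ceramic butter dish, 95 x 65 mm, 36 mm tall, origin under its centre.
Mind the look-alikes: they are no part of the job. There is more than one size of the crock; the one meant has the size given above.

How it is judged (in metres and radians):
On the way, in this order (a step that is already met when the one before it is completed fails the run):
1. a key is fully home in the lock and has turned the latch open (beyond 1.3 rad), the other two keys hanging in the rack (((value of joint latch above 1.3 rad and horizontal distance between key_a and caddy below 0.008 m and height (world z) of key_a below 0.027 m and (horizontal distance between key_b and rack below 0.1 m and height (world z) of key_b below 0.012 m and angle between key_b's own z axis and vertical below 0.15 rad) and (horizontal distance between key_c and rack below 0.1 m and height (world z) of key_c below 0.012 m and angle between key_c's own z axis and vertical below 0.15 rad)) or (value of joint latch above 1.3 rad and horizontal distance between key_b and caddy below 0.008 m and height (world z) of key_b below 0.027 m and (horizontal distance between key_a and rack below 0.1 m and height (world z) of key_a below 0.012 m and angle between key_a's own z axis and vertical below 0.15 rad) and (horizontal distance between key_c and rack below 0.1 m and height (world z) of key_c below 0.012 m and angle between key_c's own z axis and vertical below 0.15 rad)) or (value of joint latch above 1.3 rad and horizontal distance between key_c and caddy below 0.008 m and height (world z) of key_c below 0.027 m and (horizontal distance between key_a and rack below 0.1 m and height (world z) of key_a below 0.012 m and angle between key_a's own z axis and vertical below 0.15 rad) and (horizontal distance between key_b and rack below 0.1 m and height (world z) of key_b below 0.012 m and angle between key_b's own z axis and vertical below 0.15 rad)))), for 0.1 s.
2. the key is drawn up out of the lock with the latch left open, the other two keys in the rack (((value of joint latch above 1.3 rad and height (world z) of key_a above 0.065 m and (horizontal distance between key_b and rack below 0.1 m and height (world z) of key_b below 0.012 m and angle between key_b's own z axis and vertical below 0.15 rad) and (horizontal distance between key_c and rack below 0.1 m and height (world z) of key_c below 0.012 m and angle between key_c's own z axis and vertical below 0.15 rad)) or (value of joint latch above 1.3 rad and height (world z) of key_b above 0.065 m and (horizontal distance between key_a and rack below 0.1 m and height (world z) of key_a below 0.012 m and angle between key_a's own z axis and vertical below 0.15 rad) and (horizontal distance between key_c and rack below 0.1 m and height (world z) of key_c below 0.012 m and angle between key_c's own z axis and vertical below 0.15 rad)) or (value of joint latch above 1.3 rad and height (world z) of key_c above 0.065 m and (horizontal distance between key_a and rack below 0.1 m and height (world z) of key_a below 0.012 m and angle between key_a's own z axis and vertical below 0.15 rad) and (horizontal distance between key_b and rack below 0.1 m and height (world z) of key_b below 0.012 m and angle between key_b's own z axis and vertical below 0.15 rad)))), for 0.1 s.
At the end, for the whole second after the job is handed in: The latch stands open (beyond 1.3 rad); one key is in the crock (foot of its shank within 47 mm of the crock's axis and below 35 mm), let go and settled (slower than 0.15 m/s); the other two hang upright and seated in slots of the rack (within 7 mm of fully down); the crock is upright and still (value of joint latch above 1.3 rad and ((horizontal distance between key_a and crock below 0.047 m and height (world z) of key_a below 0.035 m and linear speed of key_a below 0.15 m/s and (horizontal distance between key_b and rack below 0.1 m and height (world z) of key_b below 0.012 m and angle between key_b's own z axis and vertical below 0.15 rad) and (horizontal distance between key_c and rack below 0.1 m and height (world z) of key_c below 0.012 m and angle between key_c's own z axis and vertical below 0.15 rad)) or (horizontal distance between key_b and crock below 0.047 m and height (world z) of key_b below 0.035 m and linear speed of key_b below 0.15 m/s and (horizontal distance between key_a and rack below 0.1 m and height (world z) of key_a below 0.012 m and angle between key_a's own z axis and vertical below 0.15 rad) and (horizontal distance between key_c and rack below 0.1 m and height (world z) of key_c below 0.012 m and angle between key_c's own z axis and vertical below 0.15 rad)) or (horizontal distance between key_c and crock below 0.047 m and height (world z) of key_c below 0.035 m and linear speed of key_c below 0.15 m/s and (horizontal distance between key_a and rack below 0.1 m and height (world z) of key_a below 0.012 m and angle between key_a's own z axis and vertical below 0.15 rad) and (horizontal distance between key_b and rack below 0.1 m and height (world z) of key_b below 0.012 m and angle between key_b's own z axis and vertical below 0.15 rad))) and angle between crock's own z axis and vertical below 0.12 rad and linear speed of crock below 0.05 m/s); the robot touches nothing.
It fails at once if two keys are out of the rack at the same time ((not (horizontal distance between key_a and rack below 0.1 m and height (world z) of key_a below 0.03 m and angle between key_a's own z axis and vertical below 0.15 rad) and not (horizontal distance between key_b and rack below 0.1 m and height (world z) of key_b below 0.03 m and angle between key_b's own z axis and vertical below 0.15 rad)) or (not (horizontal distance between key_a and rack below 0.1 m and height (world z) of key_a below 0.03 m and angle between key_a's own z axis and vertical below 0.15 rad) and not (horizontal distance between key_c and rack below 0.1 m and height (world z) of key_c below 0.03 m and angle between key_c's own z axis and vertical below 0.15 rad)) or (not (horizontal distance between key_b and rack below 0.1 m and height (world z) of key_b below 0.03 m and angle between key_b's own z axis and vertical below 0.15 rad) and not (horizontal distance between key_c and rack below 0.1 m and height (world z) of key_c below 0.03 m and angle between key_c's own z axis and vertical below 0.15 rad))).
It fails at once if the crock is tipped over or pushed more than 40 mm (angle between crock's own z axis and vertical above 0.5 rad or distance of crock from where it was at the start of the episode above 0.04 m).
It fails at once if a bystander on the counter is moved more than 30 mm (distance of any of mill, sugar_pot, jar, tumbler, spoon, butter_dish from where it was at the start of the episode above 0.03 m).
It fails at once if a bystander is tipped over (angle between any of mill, sugar_pot, jar, tumbler, butter_dish's own z axis and vertical above 0.35 rad).
It also fails if it takes over 72 s, if anything falls off the work surface, if the arm or the gripper's body presses on something with over 40 N, if the wrist force passes 120 N, or if a joint passes its speed limit or range.

## Working session

There is one attempt and no reset: what is moved stays moved. The work goes in short steps, Python scripts to look and compute and a tool call to move; the robot and the scene stay as the last step left them, time stands still between calls to the robot, and variables do not carry over. Pictures are saved under pics/ and viewed, at most 10 in all, crops included, and the job is handed in when it is done.

Besides the shell and the picture viewer there is one more tool, called after ">>>" by a JSON object that holds its "op" and its "data". drive_tool: Moves the arm, as the interface text tells. Its arguments: {"type":"object","properties":{"series":{"type":"array"},"newtons":{"type":"number"}},"required":["series"]}

```bash
mkdir -p pics; ls; cat > h.py <<'E'
import numpy as np, cv2
from cell import sense, camera, job_done
def snap(n,f):
    c=camera(n); cv2.imwrite(f'pics/{f}.png',cv2.cvtColor(c['frame'],cv2.COLOR_RGB2BGR))
    np.savez(f'pics/{f}.npz',**{k:np.array(v) for k,v in c.items()}); return c
def ld(f): return np.load(f'pics/{f}.npz')
def px2w(c,u,v,z):
    d=np.array(c['rotation'])@np.array([(u-c['cx'])/c['fx'],(v-c['cy'])/c['fy'],1.]); o=np.array(c['origin'],float)
    return o+d*(z-o[2])/d[2]
def w2px(c,p):
    q=np.array(c['rotation']).T@(np.array(p,float)-np.array(c['origin'])); return np.array([c['fx']*q[0]/q[2]+c['cx'],c['fy']*q[1]/q[2]+c['cy']])
E
python3 - <<'E'
from h import *
for n in ['scene','side','wrist']:
    c=snap(n,n+'0'); print(n,c['fx'],c['cx'],c['cy'],np.round(c['origin']),np.round(c['rotation'],2).tolist())
s=sense(); print({k:np.round(v,2).tolist() for k,v in s.items()})
ims=[cv2.imread(f'pics/{n}0.png') for n in ['scene','side','wrist']]
E
```

```text
pics
scene 467.55538733942444 312.59037251800737 192.69460957496955 [1194.  400. 1051.] [[-0.55, 0.66, -0.52], [0.84, 0.43, -0.34], [0.0, -0.62, -0.78]]
side 390.4056233420848 315.532574790195 195.27865648809174 [ 403. -522.  774.] [[0.96, -0.2, 0.17], [-0.26, -0.77, 0.58], [0.01, -0.6, -0.8]]
wrist 341.6406542750693 322.1776838965771 203.80948642731485 [ 71. 677. 373.] [[0.23, 0.92, 0.32], [0.97, -0.21, -0.08], [-0.0, 0.33, -0.95]]
{'t': 0.15, 'joints': [-1.45, 0.48, 0.02, 1.56, -0.01, 1.11, -0.08], 'joint_vel': [-0.0, -0.0, -0.0, -0.0, -0.0, 0.0, -0.0], 'effort': [0.0, -59.69, 1.61, -28.15, 0.01, 0.01, 0.0], 'position': [152.98, 656.98, 230.57], 'orientation': [[-0.97, 0.23, -0.0], [0.23, 0.97, -0.0], [-0.0, -0.0, -1.0]], 'wrist_force': [-0.04, -0.1, -0.65], 'torque': [0.01, -0.01, -0.05], 'grip_force': 0.0, 'grip_width': 85.2}
```

View pics/scene0.png

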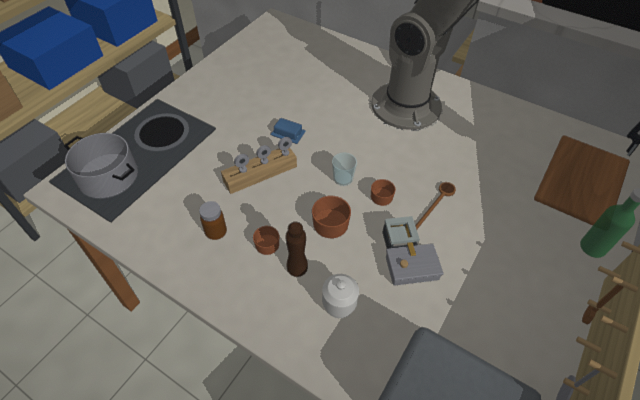

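View pics/side0.png

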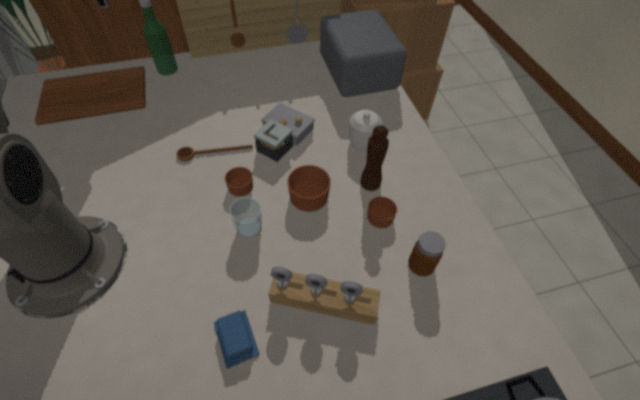

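```bash
python3 - <<'E'
from h import *
s=cv2.imread('pics/scene0.png'); d=cv2.imread('pics/side0.png')
def cr(i,u,v,w,h,k): return cv2.resize(i[v:v+h,u:u+w],None,fx=k,fy=k,interpolation=cv2.INTER_CUBIC)
a=np.hstack([cr(s,215,130,90,65,4.4444)[:289,:400],cr(d,262,258,125,65,3.2)[:208,:400].copy() if 0 else cv2.copyMakeBorder(cr(d,262,258,125,65,3.2)[:208,:400],0,81,0,0,0)])
b=np.hstack([cr(s,365,205,80,60+2,5)[:310,:400],cr(d,245,98,80,62,5)[:310,:400]])
cv2.imwrite('pics/comp.png',np.vstack([a,b]))
# rough
S=ld('scene0');D=ld('side0')
for n,c,l,r in [('big',S,(312,215),(351,215)),('sA',S,(253,239),(279,239)),('sB',S,(371,189),(395,189))]:
    p=px2w(c,*l,60);q=px2w(c,*r,60); print(n,np.round((p+q)/2),round(np.linalg.norm(p-q)))
for n,c,l,r in [('big',D,(289,183),(330,183)),('sA',D,(368,209),(397,209)),('sB',D,(225,178),(253,178))]:
    p=px2w(c,*l,60);q=px2w(c,*r,60); print(n,np.round((p+q)/2),round(np.linalg.norm(p-q)))
E
```

```text
big [566.  52.  60.] 102
sA [720. -47.  60.] 65
sB [415. 124.  60.] 65
big [551.  36.  60.] 96
sA [690. -78.  60.] 65
sB [394.  94.  60.] 66
```

View pics/comp.png

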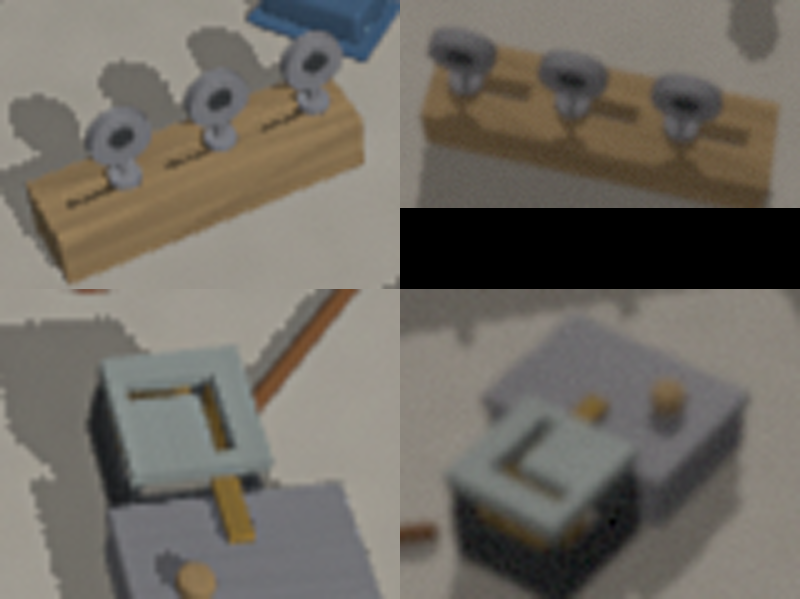

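```bash
python3 - <<'E'
from h import *
from scipy.optimize import least_squares
S=ld('scene0');D=ld('side0')
def fit(name,so,sk,sp,do,dk,dp,g):
    def P(x,p): c,s=np.cos(x[2]),np.sin(x[2]); return [x[0]+c*p[0]-s*p[1],x[1]+s*p[0]+c*p[1],p[2]]
    def res(x,which=None):
        r=[]
        for (u,v),p in sp: r.append(w2px(S,P(x,p))-[so[0]+(u+.5)/sk-.5,so[1]+(v+.5)/sk-.5])
        for (u,v),p in dp: r.append(w2px(D,P(x,p))-[do[0]+(u+.5)/dk-.5,do[1]+(v+.5)/dk-.5])
        return np.concatenate(r)
    best=min((least_squares(res,[g[0],g[1],a],loss='soft_l1') for a in np.arange(-3,3.2,.7)),key=lambda q:q.cost)
    print(name,np.round(best.x,3)); print(np.round(best.fun.reshape(-1,2),1).tolist())
    return best.x
fit('rack',(215,130),400/90,[((28,185),(108,-28*0+0,45))][:0]+[((28,183),(108,-28,45)),((62,232),(108,28,45)),((362,122),(-108,28,45)),((72,282),(108,28,0)),((363,163),(-108,28,0))],
 (262,258),3.2,[((38,45),(-108,28,45)),((22,113),(-108,-28,45)),((378,103),(108,28,45))],(700,-200))
fit('rack2',(215,130),400/90,[((28,183),(108,-28,45)),((62,232),(108,28,45)),((362,122),(-108,28,45)),((72,282),(108,28,0)),((363,163),(-108,28,0))],
 (262,258),3.2,[],(700,-200))
fit('caddy',(365,205),5,[((100,73),(50,-22,62)),((240,56),(-22,-22,62)),((268,176),(-22,50,62)),((110,198),(50,50,62))],
 (245,98),5,[((47,184),(-22,-22,62)),((100,109),(-22,50,62)),((237,159),(50,50,62)),((168,241),(50,-22,62))],(600,200))
for c,u,v in [(S,331.5,211),(D,309,180)]: print(np.round(px2w(c,u,v,60)))
# bystanders rough base (scene)
for n,u,v,z in [('mill',297,268,0),('sugar',341,300,40),('jar',213,220,50),('tumbler',344,170,40),('butter',289,131,20)]: print(n,np.round(px2w(S,u,v,z)))
E
```

```text
rack [ 5.11995e+02 -2.26903e+02 -4.77000e-01]
[[-0.1, -0.6], [0.1, 1.4], [0.5, -1.7], [-0.0, 0.2], [0.7, -0.7], [1.8, -2.9], [-0.8, 1.2], [0.8, 0.2]]
rack2 [ 513.208 -226.407   18.359]
[[-0.3, -0.7], [-0.4, 1.5], [0.6, -1.0], [-0.4, 0.3], [0.7, -0.0]]
caddy [486.765 225.837  -0.857]
[[-0.2, -0.5], [-1.2, -0.2], [0.9, -1.1], [4.4, -2.2], [1.0, -0.2], [7.4, -0.7], [1.8, -0.2], [-1.0, -0.3]]
[555.  45.  60.]
[552.  46.  60.]
mill [718.  45.   0.]
sugar [750. 192.  40.]
jar [ 743. -203.   50.]
tumbler [398.  -9.  40.]
butter [ 336. -245.   20.]
```

```bash
cat >> h.py <<'E'
def plan(p,yaw,show=True):
    s=sense(); R=np.array(s['orientation']); q=np.array(p,float)-np.array(s['position'])
    cur=np.degrees(np.arctan2(R[1,1],R[0,1])); w=-((yaw-cur+180)%360-180)
    tilt=np.degrees(np.arccos(min(1,-R[2,2])))
    print('t',round(s['t'],2),'pos',np.round(s['position'],1),'yaw',round(cur,1),'tilt',round(tilt,2),'| shift',np.round(R.T@q,1),'wz',round(w,1),'| j',np.round(s['joints'],2),'F',np.round(s['wrist_force'],1),'gw',round(s['grip_width'],1))
E
python3 -c "
from h import *
plan((470,240,220),41)"
```

```text
t 0.15 pos [153.  657.  230.6] yaw 76.9 tilt 0.08 | shift [-403.3 -334.2   11.1] wz 35.9 | j [-1.45  0.48  0.02  1.56 -0.01  1.11 -0.08] F [-0.  -0.1 -0.6] gw 85.2
```

>>> {"op": "drive_tool", "data": {"series": [[[-403, -334, 10], [0, 0, 36], 0.5], [[-403, -334, 10], [0, 0, 36], 0.5], [[-403, -334, 10], [0, 0, 36], 0.5], [[-403, -334, 10], [0, 0, 36], 0.5], [[-403, -334, 10], [0, 0, 36], 0.5], [[-403, -334, 10], [0, 0, 36], 0.5], [[-403, -334, 10], [0, 0, 36], 0.5], [[-403, -334, 10], [0, 0, 36], 0.5], [[-403, -334, 10], [0, 0, 36], 0.5], [[-403, -334, 10], [0, 0, 36], 0.5], [[-403, -334, 10], [0, 0, 36], 0.5], [[-403, -334, 10], [0, 0, 36], 0.5]]}}

```text
t: 1.15
position: [456.3, 257.6, 221.8]
orientation: [[-0.655, 0.756, -0.0], [0.756, 0.655, 0.0], [0.0, 0.0, -1.0]]
wrist_force: [-0.1, 1.2, -0.4]
grip_width: 42.5
grip_force: 0.0
```

```bash
python3 -c "
from h import *
snap('wrist','w1')
plan((470,240,220),41)
plan((471,-225,190),62.7)"
```

```text
t 1.2 pos [461.8 248.8 222.1] yaw 40.3 tilt 0.28 | shift [-12.    0.5   2.1] wz -0.7 | j [-0.91  0.24  0.35  1.94 -0.1   0.97  0.19] F [ 3.7 -5.7  1. ] gw 42.7
t 1.2 pos [461.8 248.8 222.1] yaw 40.3 tilt 0.28 | shift [-367.3 -299.3   33.8] wz -22.4 | j [-0.91  0.24  0.35  1.94 -0.1   0.97  0.19] F [ 3.7 -5.7  1. ] gw 42.7
```

View pics/w1.png

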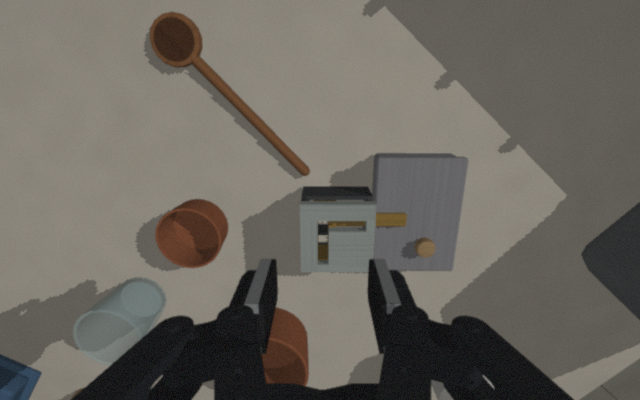

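```bash
cat >> h.py <<'E'
from scipy.optimize import least_squares
def fitw(c,pts,g):
    P=lambda x,p:[x[0]+np.cos(x[2])*p[0]-np.sin(x[2])*p[1],x[1]+np.sin(x[2])*p[0]+np.cos(x[2])*p[1],p[2]]
    f=lambda x:np.concatenate([w2px(c,P(x,p))-uv for uv,p in pts])
    b=least_squares(f,g,loss='soft_l1',x_scale=[1,1,.01]); print(np.round(b.x,3),np.round(b.fun.reshape(-1,2),1).tolist()); return b.x
E
python3 - <<'E'
from h import *
c=ld('w1')
g=cv2.cvtColor(cv2.cvtColor(c['frame'],cv2.COLOR_RGB2BGR),cv2.COLOR_BGR2HSV)
fitw(c,[((300,201),(-22,-22,62)),((377,201),(-22,50,62)),((377,271),(50,50,62)),((300,271),(50,-22,62)),((374.5,154),(-62,52,40)),((466,157),(-62,141,40)),((454,270),(62,141,40))],[487,226,-.857])
# crop for finer reading
cv2.imwrite('pics/w1c.png',cv2.resize(cv2.cvtColor(c['frame'],cv2.COLOR_RGB2BGR)[150:280,290:480],None,fx=4,fy=4,interpolation=cv2.INTER_CUBIC))
E
```

```text
[483.262 227.346  -0.857] [[-0.8, 1.2], [-0.8, 1.3], [-4.5, -0.8], [0.8, -0.9], [2.5, 1.3], [4.0, -1.6], [-0.3, -0.4]]
```

>>> {"op": "drive_tool", "data": {"series": [[[-367, -299, 30], [0, 0, -22], 0.5], [[-367, -299, 30], [0, 0, -22], 0.5], [[-367, -299, 30], [0, 0, -22], 0.5], [[-367, -299, 30], [0, 0, -22], 0.5], [[-367, -299, 30], [0, 0, -22], 0.5], [[-367, -299, 30], [0, 0, -22], 0.5], [[-367, -299, 30], [0, 0, -22], 0.5], [[-367, -299, 30], [0, 0, -22], 0.5], [[-367, -299, 30], [0, 0, -22], 0.5], [[-367, -299, 30], [0, 0, -22], 0.5], [[-367, -299, 30], [0, 0, -22], 0.5], [[-367, -299, 30], [0, 0, -22], 0.5]]}}

```text
t: 2.2
position: [468.9, -218.7, 191.8]
orientation: [[-0.888, 0.46, 0.0], [0.46, 0.888, -0.002], [-0.001, -0.002, -1.0]]
wrist_force: [0.4, -0.2, -0.5]
grip_width: 42.7
grip_force: 0.0
```

>>> {"op": "drive_tool", "data": {"series": [[[0, 0, 0], [0, 0, 0], 0.5], [[0, 0, 0], [0, 0, 0], 0.5]]}}

```text
t: 2.37
position: [469.3, -214.8, 191.4]
orientation: [[-0.889, 0.459, -0.001], [0.459, 0.889, -0.0], [0.001, -0.001, -1.0]]
wrist_force: [-0.3, 0.6, 0.8]
grip_width: 42.7
grip_force: 0.0
```

```bash
python3 -c "
from h import *
plan((496,-219,150),62.7)
snap('wrist','w2')"
```

```text
t 2.37 pos [ 469.3 -214.8  191.4] yaw 62.7 tilt 0.05 | shift [-25.7   8.5  41.4] wz 0.0 | j [-0.16  0.29  0.56  2.   -0.19  0.9   1.6 ] F [-0.3  0.6  0.8] gw 42.7
```

View pics/w2.png

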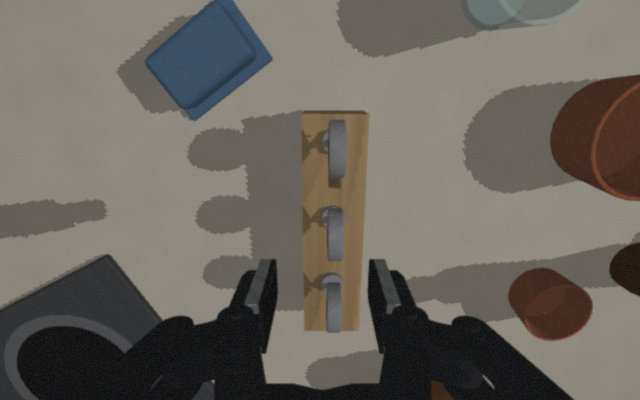

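```bash
python3 - <<'E'
from h import *
c=ld('w2')
x=fitw(c,[((302,114),(-108,-28,45)),((369,115),(-108,28,45)),((302,330),(108,-28,45)),((359,331),(108,28,45))],[512,-227,-.477])
for uv in [(337.5,120),(334.5,282),(336,207)]: pass
# bows: top-centre of coin at z=106
for n,uv in [('k1',(337.5,150)),('k2',(335.5,233)),('k3',(334,307))]:
    p=px2w(c,*uv,90); print(n,np.round(p,1), np.round(np.array([[np.cos(x[2]),np.sin(x[2])],[-np.sin(x[2]),np.cos(x[2])]])@(p[:2]-x[:2]),1))
im=cv2.cvtColor(c['frame'],cv2.COLOR_RGB2BGR)
cv2.imwrite('pics/w2c.png',cv2.resize(im[100:340,280:400],None,fx=2.5,fy=2.5))
# bow edges via saturation: gray bow against beech
h=cv2.cvtColor(im,cv2.COLOR_BGR2HSV)
for v in [135,145,155,165,220,230,240,250,295,305,315]:
    r=np.where((h[v,310:358,1]<60))[0]+310; print(v,r.min() if len(r) else None,r.max() if len(r) else None,len(r))
E
```

```text
[ 5.14289e+02 -2.27066e+02 -4.89000e-01] [[-0.5, -0.2], [0.6, -0.4], [1.1, 0.7], [-1.4, 0.3]]
k1 [ 438.1 -186.2   90. ] [-86.5   0.3]
k2 [ 495.4 -216.5   90. ] [-21.6   0.5]
k3 [ 555.7 -248.1   90. ] [46.4  0.9]
135 323 346 24
145 322 346 25
155 328 346 19
165 328 345 18
220 322 345 24
230 327 343 17
240 327 343 17
250 327 343 17
295 327 341 15
305 327 341 15
315 326 341 16
```

>>> {"op": "drive_tool", "data": {"series": [[[-27, 10, 30], [0, 0, 0], 0.5], [[-27, 10, 60], [0, 0, 0], 0.5], [[-27, 10, 90], [0, 0, 0], 0.5], [[-27, 10, 110], [0, 0, 0], 0.5], [[-27, 10, 125], [0, 0, 0], 0.5], [[-27, 10, 125], [0, 0, 0], 0.5], [[-27, 10, 125], [0, 0, 0], 0.0], [[-27, 10, 125], [0, 0, 0], 0.0], [[-27, 10, 125], [0, 0, 0], 0.0], [[-27, 10, 125], [0, 0, 0], 0.0], [[-27, 10, 125], [0, 0, 0], 0.0]], "newtons": 60}}

```text
t: 3.33
position: [499.1, -217.0, 67.7]
orientation: [[-0.89, 0.455, 0.002], [0.455, 0.89, -0.0], [-0.002, 0.001, -1.0]]
wrist_force: [-1.0, 0.7, 3.4]
grip_width: 11.1
grip_force: 60.3
```

```bash
python3 -c "
from h import *
s=sense();print(s['grip_force'],s['torque'])
plan((498,-218.5,66),62.5)
plan((483.3,227.3,200),40.9)"
```

```text
60.323731899261475 [0.1355361  0.14824067 0.03471446]
t 3.33 pos [ 499.1 -217.    67.7] yaw 62.9 tilt 0.1 | shift [ 0.3 -1.8  1.7] wz 0.4 | j [-0.06  0.52  0.46  2.02 -0.36  0.67  1.73] F [-1.   0.7  3.4] gw 11.1
t 3.33 pos [ 499.1 -217.    67.7] yaw 62.9 tilt 0.1 | shift [ 216.2  388.5 -132.3] wz 22.0 | j [-0.06  0.52  0.46  2.02 -0.36  0.67  1.73] F [-1.   0.7  3.4] gw 11.1
```

>>> {"op": "drive_tool", "data": {"series": [[[0, 0, -30], [0, 0, 0], 0], [[0, 0, -70], [0, 0, 0], 0], [[10, 20, -110], [0, 0, 0], 0], [[30, 54, -112], [0, 0, 6], 0], [[216, 388, -112], [0, 0, 22], 0], [[216, 388, -112], [0, 0, 22], 0], [[216, 388, -112], [0, 0, 22], 0], [[216, 388, -112], [0, 0, 22], 0], [[216, 388, -112], [0, 0, 22], 0], [[216, 388, -112], [0, 0, 22], 0], [[216, 388, -112], [0, 0, 22], 0], [[216, 388, -112], [0, 0, 22], 0]]}}

```text
t: 4.33
position: [484.6, 168.6, 179.3]
orientation: [[-0.655, 0.756, 0.001], [0.756, 0.655, 0.001], [0.0, 0.001, -1.0]]
wrist_force: [1.2, 0.5, -0.8]
grip_width: 11.1
grip_force: 59.6
```

```bash
python3 -c "
from h import *
plan((483.3,227.3,150),40.9)"
```

```text
t 4.33 pos [484.6 168.6 179.3] yaw 40.9 tilt 0.06 | shift [45.2 37.4 29.3] wz -0.0 | j [-0.89  0.3   0.53  2.02 -0.19  0.87  0.45] F [ 1.2  0.5 -0.8] gw 11.1
```

>>> {"op": "drive_tool", "data": {"series": [[[30, 25, 20], [0, 0, 0], 0], [[30, 25, 29], [0, 0, 0], 0], [[30, 25, 29], [0, 0, 0], 0], [[30, 25, 29], [0, 0, 0], 0], [[30, 25, 29], [0, 0, 0], 0]]}}

```text
t: 4.75
position: [484.8, 203.8, 150.3]
orientation: [[-0.653, 0.758, 0.0], [0.758, 0.653, -0.0], [-0.001, 0.0, -1.0]]
wrist_force: [0.4, 0.0, -1.1]
grip_width: 11.1
grip_force: 59.5
```

```bash
python3 - <<'E'
from h import *
plan((483.3,227.3,145),40.9)
c=snap('wrist','w3')
im=cv2.cvtColor(c['frame'],cv2.COLOR_RGB2BGR)
cv2.imwrite('pics/w3c.png',cv2.resize(im[150:350,210:450],None,fx=3,fy=3,interpolation=cv2.INTER_CUBIC))
E
```

```text
t 4.75 pos [484.8 203.8 150.3] yaw 40.7 tilt 0.03 | shift [18.8 14.2  5.3] wz -0.2 | j [-0.92  0.36  0.5   2.02 -0.23  0.82  0.42] F [ 0.4  0.  -1.1] gw 11.1
```

View pics/w3c.png

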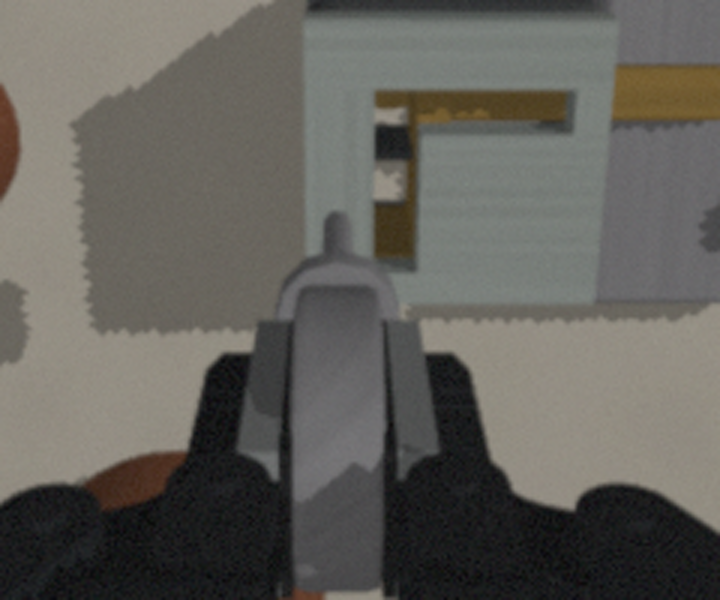

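```bash
python3 - <<'E'
from h import *
c=ld('w3'); A=lambda a,b:((a+.5)/3-.5+210,(b+.5)/3-.5+150)
x=fitw(c,[(A(305,15),(-22,-22,62)),(A(615,15),(-22,50,62)),(A(312,303),(50,-22,62)),(A(597,303),(50,50,62)),(A(375,90),(-5.5,-5.5,62)),(A(375,270),(41.5,-5.5,62)),(A(416,270),(41.5,5.5,62)),(A(577,90),(-5.5,41.5,62)),(A(577,133),(5.5,41.5,62)),(A(416,133),(5.5,5.5,62))],[483,227,-.857])
R=np.array([[np.cos(x[2]),-np.sin(x[2])],[np.sin(x[2]),np.cos(x[2])]])
tip=px2w(c,*A(337,212),87.6)[:2]+R@[3,0]
s=sense(); print('shank axis',tip,'tcp',s['position'][:2],'diff in caddy axes',R.T@(tip-np.array(s['position'])[:2]))
print('needed move caddy axes',R.T@(x[:2]-tip), 'via TCP',R.T@(x[:2]-np.array(s['position'])[:2]), 'yaw',np.degrees(x[2])+90)
E
```

```text
[484.406 226.404  -0.854] [[-0.6, 1.0], [1.7, 0.4], [-1.3, -0.0], [-0.4, -0.4], [0.1, -0.7], [-0.3, 0.6], [0.8, 0.5], [0.1, -1.0], [-1.0, -0.3], [1.9, -0.1]]
shank axis [485.45162992 203.12505005] tcp [485.04906023 203.73344634] diff in caddy axes [ 0.72319495 -0.09590344]
needed move caddy axes [-18.24366446  14.49785431] via TCP [-17.52046951  14.40195087] yaw 41.04616739863168
```

>>> {"op": "drive_tool", "data": {"series": [[[18, 14.5, 0], [0, 0, 0], 0], [[18, 14.5, 0], [0, 0, 0], 0], [[18, 14.5, 8], [0, 0, 0], 0], [[18, 14.5, 16], [0, 0, 0], 0], [[18, 14.5, 22], [0, 0, 0], 0], [[18, 14.5, 27], [0, 0, 0], 0], [[18, 14.5, 32], [0, 0, 0], 0], [[18, 14.5, 37], [0, 0, 0], 0], [[18, 14.5, 40], [0, 0, 0], 0], [[18, 14.5, 40], [0, 0, 0], 0]]}}

```text
t: 5.63
position: [483.5, 228.0, 109.0]
orientation: [[-0.654, 0.756, -0.0], [0.756, 0.654, -0.001], [-0.001, -0.001, -1.0]]
wrist_force: [1.6, -1.2, -2.7]
grip_width: 11.6
grip_force: 59.6
```

```bash
python3 -c "
from h import *
plan((484.4,226.4,84.7),41)"
```

```text
t 5.63 pos [483.5 228.  109. ] yaw 40.9 tilt 0.06 | shift [-1.8 -0.4 24.3] wz -0.1 | j [-0.92  0.44  0.46  2.02 -0.28  0.74  0.42] F [ 1.6 -1.2 -2.7] gw 11.6
```

>>> {"op": "drive_tool", "data": {"series": [[[0, 0, 3], [0, 0, 0], 0], [[0, 0, 6], [0, 0, 0], 0], [[0, 0, 9], [0, 0, 0], 0], [[0, 0, 11], [0, 0, 0], 0], [[0, 0, 12], [0, 0, 0], 0], [[0, 0, 12], [0, 0, 0], 0]]}}

```text
t: 6.13
position: [485.0, 229.2, 100.1]
orientation: [[-0.654, 0.756, 0.002], [0.756, 0.654, 0.002], [0.001, 0.003, -1.0]]
wrist_force: [-4.8, -2.5, 23.7]
grip_width: 11.1
grip_force: 63.2
```

>>> {"op": "drive_tool", "data": {"series": [[[0, 0, -35], [0, 0, 0], 0], [[0, 0, -72], [0, 0, 0], 0], [[-16, -13, -78], [0, 0, 0], 0], [[-346, -281, -78], [0, 0, -22], 0], [[-346, -281, -78], [0, 0, -22], 0], [[-346, -281, -78], [0, 0, -22], 0], [[-346, -281, -78], [0, 0, -22], 0], [[-346, -281, -78], [0, 0, -22], 0], [[-346, -281, -78], [0, 0, -22], 0], [[-346, -281, -78], [0, 0, -22], 0], [[-346, -281, -78], [0, 0, -22], 0], [[-346, -281, -78], [0, 0, -22], 0]]}}

```text
t: 7.13
position: [495.6, -164.0, 175.7]
orientation: [[-0.89, 0.455, 0.0], [0.455, 0.89, 0.001], [0.0, 0.001, -1.0]]
wrist_force: [1.4, -0.1, -1.2]
grip_width: 11.5
grip_force: 60.4
```

```bash
python3 -c "
from h import *
plan((499.1,-217,140),62.9)"
```

```text
t 7.13 pos [ 495.6 -164.   175.7] yaw 62.9 tilt 0.06 | shift [-27.2 -45.6  35.6] wz 0.0 | j [-0.27  0.32  0.57  2.01 -0.23  0.87  1.53] F [ 1.4 -0.1 -1.2] gw 11.5
```

>>> {"op": "drive_tool", "data": {"series": [[[-27, -46, 10], [0, 0, 0], 0], [[-27, -46, 35], [0, 0, 0], 0], [[-27, -46, 50], [0, 0, 0], 0], [[-27, -46, 52], [0, 0, 0], 0], [[-27, -46, 52], [0, 0, 0], 0], [[-27, -46, 52], [0, 0, 0], 0]]}}

```text
t: 7.63
position: [499.5, -215.1, 124.2]
orientation: [[-0.891, 0.455, 0.0], [0.455, 0.891, 0.0], [-0.0, 0.001, -1.0]]
wrist_force: [1.4, 1.0, -0.3]
grip_width: 11.2
grip_force: 60.3
```

```bash
python3 - <<'E'
from h import *
plan((499.1,-217,68),62.9)
c=snap('wrist','w4')
im=cv2.cvtColor(c['frame'],cv2.COLOR_RGB2BGR)
cv2.imwrite('pics/w4c.png',cv2.resize(im[60:360,210:450],None,fx=2,fy=2,interpolation=cv2.INTER_CUBIC))
E
```

```text
t 7.63 pos [ 499.5 -215.1  124.2] yaw 63.0 tilt 0.03 | shift [-0.5 -1.9 56.2] wz 0.1 | j [-0.13  0.44  0.54  2.   -0.31  0.79  1.69] F [ 1.4  1.  -0.3] gw 11.2
```

View pics/w4c.png

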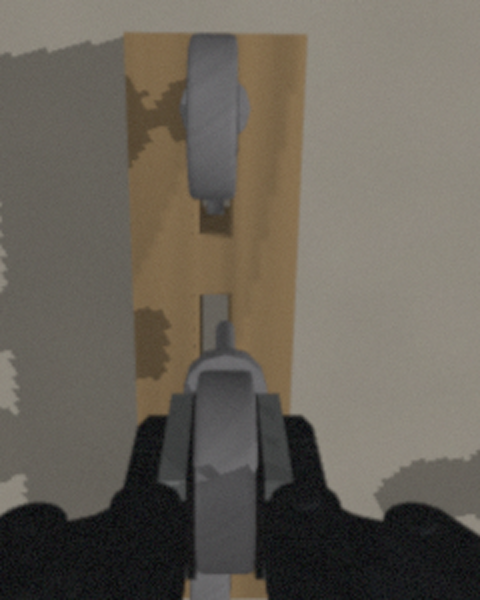

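```bash
python3 - <<'E'
from h import *
c=ld('w4'); A=lambda a,b:((a+.5)/2-.5+210,(b+.5)/2-.5+60)
s=sense();R=np.array(s['orientation'])
T=lambda p:np.round((R.T@(p-np.array(s['position'])))[:2],1)
print('slot end',T(px2w(c,*A(215.5,293),45)),'-> axis wants x-5.25; shank far edge',T(px2w(c,*A(225,320),61.5)),'-> axis x-3; also slot1 end',T(px2w(c,*A(215.5,233),45)))
E
```

```text
slot end [ 6.4 -3.2] -> axis wants x-5.25; shank far edge [2.9 0.1] -> axis x-3; also slot1 end [27.6 -3.1]
```

>>> {"op": "drive_tool", "data": {"series": [[[0.5, -2.5, 0], [0, 0, 0], 0], [[0.5, -2.5, 8], [0, 0, 0], 0], [[0.5, -2.5, 16], [0, 0, 0], 0], [[0.5, -2.5, 24], [0, 0, 0], 0], [[0.5, -2.5, 32], [0, 0, 0], 0], [[0.5, -2.5, 40], [0, 0, 0], 0], [[0.5, -2.5, 48], [0, 0, 0], 0], [[0.5, -2.5, 53], [0, 0, 0], 0], [[0.5, -2.5, 55], [0, 0, 0], 0], [[0.5, -2.5, 55], [0, 0, 0], 0]]}}

```text
t: 8.52
position: [497.1, -218.0, 68.2]
orientation: [[-0.89, 0.456, -0.001], [0.456, 0.89, 0.0], [0.001, -0.0, -1.0]]
wrist_force: [-0.5, 0.5, -0.4]
grip_width: 11.0
grip_force: 60.5
```

>>> {"op": "drive_tool", "data": {"series": [[[0, 0, 0], [0, 0, 0], 0.5], [[0, 0, 0], [0, 0, 0], 0.5], [[0, 0, 0], [0, 0, 0], 0.5], [[0, 0, 0], [0, 0, 0], 0.5], [[0, 0, -25], [0, 0, 0], 0.5], [[0, 0, -60], [0, 0, 0], 0.5], [[20, 0, -70], [0, 0, 0], 0.5], [[60, 0, -70], [0, 0, 0], 0.5], [[68, 0, -70], [0, 0, 0], 0.5], [[68, 0, -70], [0, 0, 0], 0.5], [[68, 0, -70], [0, 0, 0], 0.5]]}}

```text
t: 9.43
position: [437.1, -186.7, 139.0]
orientation: [[-0.89, 0.455, 0.001], [0.455, 0.89, 0.0], [-0.001, 0.001, -1.0]]
wrist_force: [0.0, 0.5, 0.3]
grip_width: 42.8
grip_force: 0.0
```

```bash
python3 - <<'E'
from h import *
plan((438.1,-187,67.5),62.5)
c=snap('scene','s2'); d=snap('side','d2')
def cr(i,u,v,w,h,k): return cv2.resize(cv2.cvtColor(i,cv2.COLOR_RGB2BGR)[v:v+h,u:u+w],None,fx=k,fy=k,interpolation=cv2.INTER_CUBIC)
cv2.imwrite('pics/s2c.png',np.hstack([cr(c['frame'],215,120,100,75,4),cr(d['frame'],262,250,100,75,4)]))
print([ (n,np.round(w2px(ld(n),(497,-218,105)),0)) for n in ['scene0','side0']])
E
```

```text
t 9.43 pos [ 437.1 -186.7  139. ] yaw 62.9 tilt 0.07 | shift [-0.9  0.1 71.5] wz 0.4 | j [-0.22  0.31  0.58  2.14 -0.25  0.76  1.62] F [0.  0.5 0.3] gw 42.8
[('scene0', array([263., 146.])), ('side0', array([316., 277.]))]
```

View pics/s2c.png

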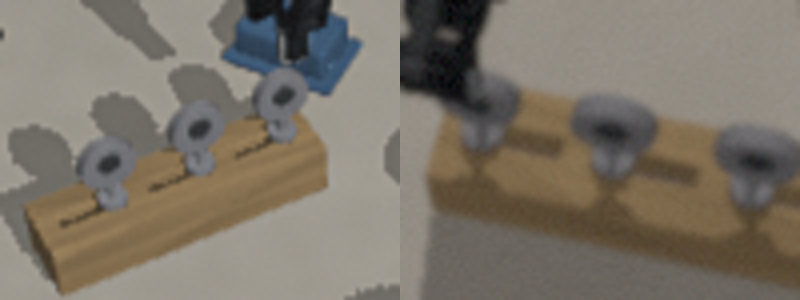

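>>> {"op": "drive_tool", "data": {"series": [[[-0.5, 0, 30], [0, 0, 0], 0.5], [[-0.5, 0, 55], [0, 0, 0], 0.5], [[-0.5, 0, 71], [0, 0, 0], 0.5], [[-0.5, 0, 71], [0, 0, 0], 0.5], [[-0.5, 0, 71], [0, 0, 0], 0], [[-0.5, 0, 71], [0, 0, 0], 0], [[-0.5, 0, 71], [0, 0, 0], 0], [[-0.5, 0, 71], [0, 0, 0], 0], [[-0.5, 0, 71], [0, 0, 0], 0]], "newtons": 60}}

```text
t: 10.28
position: [438.4, -187.6, 68.7]
orientation: [[-0.89, 0.456, 0.002], [0.456, 0.89, -0.001], [-0.002, 0.001, -1.0]]
wrist_force: [-0.7, -0.3, 4.4]
grip_width: 11.3
grip_force: 58.8
```

```bash
python3 -c "
from h import *
plan((486,202,180),41)
plan((484.4,227.5,180),41)"
```

```text
t 10.28 pos [ 438.4 -187.6   68.7] yaw 62.9 tilt 0.14 | shift [ 134.9  368.5 -111.4] wz 21.9 | j [-0.13  0.44  0.5   2.18 -0.37  0.6   1.73] F [-0.7 -0.3  4.4] gw 11.3
t 10.28 pos [ 438.4 -187.6   68.7] yaw 62.9 tilt 0.14 | shift [ 148.   390.5 -111.4] wz 21.9 | j [-0.13  0.44  0.5   2.18 -0.37  0.6   1.73] F [-0.7 -0.3  4.4] gw 11.3
```

>>> {"op": "drive_tool", "data": {"series": [[[0, 0, -30], [0, 0, 0], 0], [[0, 0, -70], [0, 0, 0], 0], [[8, 22, -110], [0, 0, 0], 0], [[24, 60, -112], [0, 0, 6], 0], [[148, 390, -112], [0, 0, 22], 0], [[148, 390, -112], [0, 0, 22], 0], [[148, 390, -112], [0, 0, 22], 0], [[148, 390, -112], [0, 0, 22], 0], [[148, 390, -112], [0, 0, 22], 0], [[148, 390, -112], [0, 0, 22], 0], [[148, 390, -112], [0, 0, 22], 0], [[148, 390, -112], [0, 0, 22], 0]]}}

```text
t: 11.28
position: [478.3, 188.4, 180.0]
orientation: [[-0.655, 0.756, 0.0], [0.756, 0.655, 0.001], [0.0, 0.001, -1.0]]
wrist_force: [0.6, -0.6, -0.1]
grip_width: 11.6
grip_force: 59.2
```

```bash
python3 -c "
from h import *
plan((484.4,227.5,140),41)"
```

```text
t 11.28 pos [478.3 188.4 180. ] yaw 40.9 tilt 0.05 | shift [25.6 30.2 40.1] wz -0.1 | j [-0.93  0.3   0.52  2.02 -0.19  0.87  0.41] F [ 0.6 -0.6 -0.1] gw 11.6
```

>>> {"op": "drive_tool", "data": {"series": [[[26, 30, 20], [0, 0, 0], 0], [[26, 30, 40], [0, 0, 0], 0], [[26, 30, 40], [0, 0, 0], 0], [[26, 30, 40], [0, 0, 0], 0], [[26, 30, 40], [0, 0, 0], 0]]}}

```text
t: 11.7
position: [484.8, 224.2, 140.4]
orientation: [[-0.653, 0.757, 0.0], [0.757, 0.653, -0.0], [-0.0, 0.0, -1.0]]
wrist_force: [0.2, -0.7, -1.1]
grip_width: 11.3
grip_force: 59.2
```

```bash
python3 -c "
from h import *
snap('wrist','w5')
plan((484.0,227.5,108),41)"
```

```text
t 11.75 pos [485.1 224.2 140.8] yaw 40.8 tilt 0.08 | shift [ 3.2  1.2 32.8] wz -0.2 | j [-0.94  0.39  0.48  2.   -0.24  0.81  0.4 ] F [ 0.3  0.3 -0.6] gw 11.4
```

>>> {"op": "drive_tool", "data": {"series": [[[3, 1.2, 0], [0, 0, 0], 0], [[3, 1.2, 8], [0, 0, 0], 0], [[3, 1.2, 16], [0, 0, 0], 0], [[3, 1.2, 22], [0, 0, 0], 0], [[3, 1.2, 28], [0, 0, 0], 0], [[3, 1.2, 33], [0, 0, 0], 0], [[3, 1.2, 37], [0, 0, 0], 0], [[3, 1.2, 40], [0, 0, 0], 0], [[3, 1.2, 43], [0, 0, 0], 0], [[3, 1.2, 44], [0, 0, 0], 0], [[3, 1.2, 44], [0, 0, 0], 0]]}}

```text
t: 12.67
position: [484.0, 227.8, 95.3]
orientation: [[-0.654, 0.756, 0.001], [0.756, 0.654, -0.001], [-0.001, 0.0, -1.0]]
wrist_force: [4.6, -4.5, -1.5]
grip_width: 11.1
grip_force: 59.1
```

>>> {"op": "drive_tool", "data": {"series": [[[-0.8, 0, 3], [0, 0, 0], 0], [[-0.8, 0, 6], [0, 0, 0], 0], [[-0.8, 0, 8], [0, 0, 0], 0], [[-0.8, 0, 10], [0, 0, 0], 0], [[-0.8, 0, 11], [0, 0, 0], 0], [[-0.8, 0, 11], [0, 0, 0], 0]]}}

```text
t: 13.17
position: [484.3, 227.7, 85.6]
orientation: [[-0.654, 0.756, -0.0], [0.756, 0.654, 0.001], [0.001, 0.0, -1.0]]
wrist_force: [-0.6, -5.2, 15.1]
grip_width: 11.2
grip_force: 61.7
```

>>> {"op": "drive_tool", "data": {"series": [[[-0.3, -0.3, -0.7], [0, 0, 0], 0], [[-0.3, -0.3, -0.7], [0, 0, -4], 0], [[-0.3, -0.3, -0.7], [0, 0, -10], 0], [[-0.3, -0.3, -0.7], [0, 0, -16], 0], [[-0.3, -0.3, -0.7], [0, 0, -22], 0], [[-0.3, -0.3, -0.7], [0, 0, -28], 0], [[-0.3, -0.3, -0.7], [0, 0, -34], 0], [[-0.3, -0.3, -0.7], [0, 0, -40], 0], [[-0.3, -0.3, -0.7], [0, 0, -45], 0]], "newtons": 90}}

```text
t: 13.92
position: [483.9, 227.7, 85.8]
orientation: [[-0.998, 0.067, -0.0], [0.067, 0.998, 0.001], [0.0, 0.001, -1.0]]
wrist_force: [0.9, -2.7, 7.4]
grip_width: 11.2
grip_force: 88.8
```

```bash
python3 -c "
from h import *
plan((484.4,226.5,85),131)
print(sense()['torque'])"
```

```text
t 13.92 pos [483.9 227.7  85.8] yaw 86.2 tilt 0.04 | shift [-0.5 -1.2  0.8] wz -44.8 | j [-0.74  0.45  0.23  2.02 -0.16  0.69  1.09] F [ 0.9 -2.7  7.4] gw 11.2
[-0.84238764 -0.26078595 -0.1787021 ]
```

>>> {"op": "drive_tool", "data": {"series": [[[0, -0.5, 0], [0, 0, -6], 0], [[0, -0.5, 0], [0, 0, -12], 0], [[0, -0.5, 0], [0, 0, -18], 0], [[0, -0.5, 0], [0, 0, -24], 0], [[0, -0.5, 0], [0, 0, -30], 0], [[0, -0.5, 0], [0, 0, -36], 0], [[0, -0.5, 0], [0, 0, -41], 0], [[0, -0.5, 0], [0, 0, -45], 0], [[0, -0.5, 0], [0, 0, -46], 0], [[0, -0.5, 0], [0, 0, -46], 0]]}}

```text
t: 14.75
position: [483.4, 227.0, 85.7]
orientation: [[-0.744, -0.668, -0.001], [-0.668, 0.744, 0.0], [0.001, 0.001, -1.0]]
wrist_force: [0.4, -3.4, 8.4]
grip_width: 10.9
grip_force: 88.9
```

```bash
python3 - <<'E'
from h import *
plan((484.4,226.5,85),131)
print(sense()['torque'])
c=snap('scene','s3'); im=cv2.cvtColor(c['frame'],cv2.COLOR_RGB2BGR)
w=snap('wrist','w6')
cv2.imwrite('pics/s3c.png',np.hstack([cv2.resize(im[185:285,350:450],(400,400),interpolation=cv2.INTER_CUBIC),cv2.resize(cv2.cvtColor(w['frame'],cv2.COLOR_RGB2BGR)[120:320,220:420],(400,400))]))
E
```

```text
t 14.75 pos [483.4 227.   85.7] yaw 131.9 tilt 0.06 | shift [-0.4 -1.1  0.7] wz 0.9 | j [-0.57  0.44  0.02  2.01 -0.02  0.69  1.76] F [ 0.4 -3.4  8.4] gw 10.9
[-0.85360652 -0.14304676 -0.06353545]
```

```bash
python3 - <<'E'
from h import *
for f in ['scene0','s3','w1','w6']:
    c=ld(f); h=cv2.cvtColor(c['frame'],cv2.COLOR_RGB2HSV)
    m=((h[...,0]>14)&(h[...,0]<28)&(h[...,1]>140)&(h[...,2]>60)).astype(np.uint8)
    n,l,st,ce=cv2.connectedComponentsWithStats(m)
    for a in np.arange(0,1.7,.262):
        pass
    best=[]
    for a in np.arange(-.1,1.7,.05):
        y=-.855+np.pi/2+a; t=0
        for r in np.arange(56,84,2.):
            u,v=w2px(c,(484.4+r*np.cos(y),226.5+r*np.sin(y),44))
            if 0<=int(v)<400 and 0<=int(u)<640: t+=m[int(round(v))%400,int(round(u))%640]
        best.append((int(t),round(a,2)))
    print(f,sorted(best)[::-1][:4])
E
```

```text
scene0 [(14, np.float64(0.0)), (14, np.float64(-0.05)), (10, np.float64(0.05)), (8, np.float64(-0.1))]
s3 [(13, np.float64(1.55)), (13, np.float64(1.5)), (8, np.float64(1.6)), (2, np.float64(1.45))]
w1 [(11, np.float64(0.05)), (9, np.float64(0.0)), (9, np.float64(-0.05)), (7, np.float64(-0.1))]
w6 [(13, np.float64(1.55)), (13, np.float64(1.5)), (12, np.float64(1.6)), (6, np.float64(1.65))]
```

>>> {"op": "drive_tool", "data": {"series": [[[0, -0.3, -2], [0, 0, 0.7], 0], [[0, -0.3, -10], [0, 0, 0.7], 0], [[0, -0.3, -20], [0, 0, 0.7], 0], [[0, -0.3, -32], [0, 0, 0.7], 0], [[0, -0.3, -46], [0, 0, 0.7], 0], [[0, -0.3, -64], [0, 0, 0.7], 0], [[0, -0.3, -85], [0, 0, 0.7], 0], [[0, -0.3, -95], [0, 0, 0.7], 0], [[0, -0.3, -95], [0, 0, 0.7], 0]]}}

```text
t: 15.6
position: [485.0, 228.1, 183.1]
orientation: [[-0.752, -0.659, 0.004], [-0.659, 0.752, 0.003], [-0.005, -0.0, -1.0]]
wrist_force: [0.6, 0.0, -1.0]
grip_width: 11.2
grip_force: 87.9
```

```bash
python3 - <<'E'
from h import *
plan((536.6,46.4,180),131.5)
c=snap('scene','s4')
h=cv2.cvtColor(c['frame'],cv2.COLOR_RGB2HSV)
m=((h[...,0]>14)&(h[...,0]<28)&(h[...,1]>140)&(h[...,2]>60))
b=[]
for a in np.arange(-.1,1.7,.05):
    y=-.855+np.pi/2+a
    b.append((sum(int(m[tuple(np.round(w2px(c,(484.4+r*np.cos(y),226.5+r*np.sin(y),44))[::-1]).astype(int))]) for r in np.arange(56,84,2.)),round(a,2)))
print(sorted(b)[::-1][:3])
E
```

```text
t 15.6 pos [485.  228.1 183.1] yaw 131.2 tilt 0.27 | shift [  81.  -170.7    2.7] wz -0.3 | j [-0.59  0.3   0.04  1.94 -0.01  0.89  1.75] F [ 0.6  0.  -1. ] gw 11.2
[(13, np.float64(1.55)), (13, np.float64(1.5)), (8, np.float64(1.6))]
```

Drawn out with the latch still open; now to the crock.

>>> {"op": "drive_tool", "data": {"series": [[[81, -171, 0], [0, 0, 0], 0], [[81, -171, 0], [0, 0, 0], 0], [[81, -171, 0], [0, 0, 0], 0], [[81, -171, 0], [0, 0, 0], 0], [[81, -171, 0], [0, 0, 0], 0], [[81, -171, 30], [0, 0, 0], 0], [[81, -171, 40], [0, 0, 0], 0], [[81, -171, 40], [0, 0, 0], 0], [[81, -171, 40], [0, 0, 0], 0]]}}

```text
t: 16.4
position: [534.3, 46.0, 139.1]
orientation: [[-0.751, -0.66, -0.004], [-0.66, 0.751, -0.0], [0.003, 0.002, -1.0]]
wrist_force: [0.1, 0.6, -0.8]
grip_width: 10.8
grip_force: 88.0
```

```bash
python3 - <<'E'
from h import *
plan((536.6,46.4,72),131.5)
c=snap('wrist','w7')
im=cv2.cvtColor(c['frame'],cv2.COLOR_RGB2BGR).copy()
P=lambda r,z:[w2px(c,(553.5+r*np.cos(t),45.5+r*np.sin(t),z)) for t in np.linspace(0,6.28,60)]
cv2.polylines(im,[np.round(P(52,60)).astype(np.int32)],True,(255,255,0),1)
cv2.imwrite('pics/w7d.png',im)
E
```

```text
t 16.4 pos [534.3  46.  139.1] yaw 131.3 tilt 0.21 | shift [-2.2 -1.4 67.1] wz -0.2 | j [-0.29  0.36  0.11  1.98 -0.06  0.81  2.14] F [ 0.1  0.6 -0.8] gw 10.8
```

View pics/w7d.png

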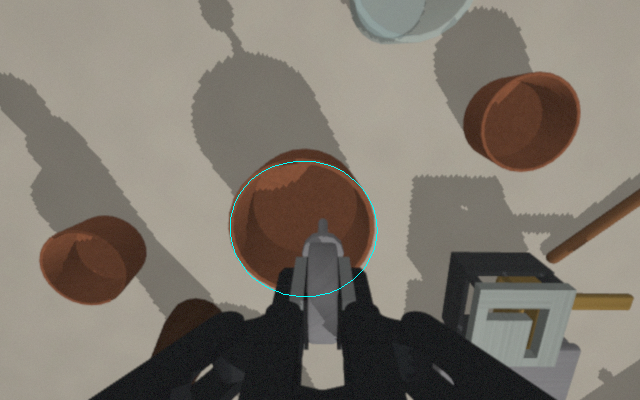

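>>> {"op": "drive_tool", "data": {"series": [[[-2, -1, 15], [0, 0, 0], 0], [[-2, -1, 30], [0, 0, 0], 0], [[-2, -1, 45], [0, 0, 0], 0], [[-2, -1, 57], [0, 0, 0], 0], [[-2, -1, 64], [0, 0, 0], 0], [[-2, -1, 67], [0, 0, 0], 0], [[-2, -1, 67], [0, 0, 0], 0], [[-2, -1, 67], [0, 0, 0], 0]]}}

```text
t: 17.12
position: [538.4, 45.7, 74.1]
orientation: [[-0.752, -0.659, 0.001], [-0.659, 0.752, 0.0], [-0.001, -0.0, -1.0]]
wrist_force: [0.7, 0.5, -0.2]
grip_width: 11.1
grip_force: 88.0
```

>>> {"op": "drive_tool", "data": {"series": [[[0, 0, 2], [0, 0, 0], 0], [[0, 0, 3], [0, 0, 0], 0], [[0, 0, 3], [0, 0, 0], 0], [[0, 0, 3], [0, 0, 0], 0.5], [[0, 0, 3], [0, 0, 0], 0.5], [[0, 0, 3], [0, 0, 0], 0.5], [[0, 0, 3], [0, 0, 0], 0.5], [[0, 0, 3], [0, 0, 0], 0.5], [[0, 0, -15], [0, 0, 0], 0.5], [[0, 0, -35], [0, 0, 0], 0.5], [[0, 0, -70], [0, 0, 0], 0.5], [[0, 0, -100], [0, 0, 0], 0.5]]}}

```text
t: 18.12
position: [537.4, 45.1, 174.4]
orientation: [[-0.753, -0.658, -0.001], [-0.658, 0.753, -0.0], [0.001, 0.0, -1.0]]
wrist_force: [0.9, -0.4, 0.3]
grip_width: 42.7
grip_force: 0.0
```

>>> {"op": "drive_tool", "data": {"series": [[[40, 0, -40], [0, 0, 0], 0.5], [[80, 0, -60], [0, 0, 0], 0.5], [[80, 0, -60], [0, 0, 0], 0.5], [[80, 0, -60], [0, 0, 0], 0.5], [[80, 0, -60], [0, 0, 0], 0.5], [[80, 0, -60], [0, 0, 0], 0.5]]}}

```text
t: 18.62
position: [477.9, -6.7, 233.0]
orientation: [[-0.752, -0.659, 0.0], [-0.659, 0.752, 0.0], [-0.0, 0.0, -1.0]]
wrist_force: [0.7, 1.3, 0.4]
grip_width: 42.5
grip_force: 0.0
```

```bash
python3 - <<'E'
from h import *
plan((500,0,200),131)
cr=lambda n,u,v,w,h,s:cv2.resize(cv2.cvtColor(snap(n,'end_'+n+str(u))['frame'],cv2.COLOR_RGB2BGR)[v:v+h,u:u+w],s,interpolation=cv2.INTER_CUBIC)
cv2.imwrite('pics/end.png',np.vstack([np.hstack([cr('scene',210,120,240,180,(400,300)),cr('side',230,90,180,135,(400,300))]),np.hstack([cr('side',250,240,160,120,(400,300)),cr('wrist',0,0,640,400,(400,300))])]))
E
```

```text
t 18.62 pos [477.9  -6.7 233. ] yaw 131.2 tilt 0.02 | shift [-21.   -9.5  33. ] wz 0.2 | j [-0.25  0.15  0.15  2.02 -0.03  0.98  2.2 ] F [0.7 1.3 0.4] gw 42.5
```

View pics/end.png

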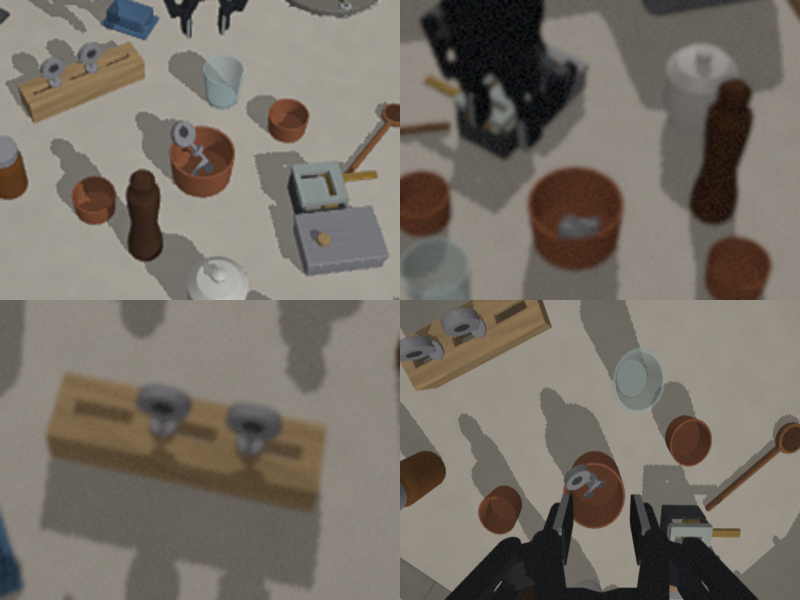

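>>> {"op": "drive_tool", "data": {"series": [[[0, 0, 0], [0, 0, 0], 0.5], [[0, 0, 0], [0, 0, 0], 0.5], [[0, 0, 0], [0, 0, 0], 0.5], [[0, 0, 0], [0, 0, 0], 0.5], [[0, 0, 0], [0, 0, 0], 0.5], [[0, 0, 0], [0, 0, 0], 0.5], [[0, 0, 0], [0, 0, 0], 0.5], [[0, 0, 0], [0, 0, 0], 0.5]]}}

```text
t: 19.48
position: [477.7, -7.4, 233.3]
orientation: [[-0.753, -0.659, 0.0], [-0.659, 0.753, 0.0], [-0.0, -0.0, -1.0]]
wrist_force: [0.6, -0.1, -0.2]
grip_width: 42.9
grip_force: 0.0
```

```bash
python3 - <<'E'
from h import *
a=ld('end_scene210')['frame'].astype(int); b=snap('scene','fin')['frame'].astype(int)
d=np.abs(a-b).max(2)[190:240,305:360]; print('changed px',(d>40).sum())
print(job_done())
E
```

```text
changed px 0
the job is handed in; nothing more can be done
None
```

I handed the job in at about 19.5 s (no verdict came back): the second key tried went home and turned the latch to about 1.5 rad, it now leans settled in the 104 mm crock, and the other two hang in the rack.

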